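# Lay out the cookie-decorating kit on its outlined mats

## Task

Lay out the decorating kit for a check before it is packed into the tin: put the squeeze bottle, the star piping tip, the oblong cutter and the pastry brush each on the cork mat whose dark outline matches it, covering the outline neatly. The bottle and the tip stand upright, the cutter stands square on its outline, and the brush lies flat, with its head over the outline's head. Leave the white ramekin and the amber sprinkle jar where they are.

Things in the scene. Friction and masses are not known exactly. Their poses are not given: they have to be found in the camera images.
- squeeze_bottle: the empty white plastic squeeze bottle, standing upright: round body 56 mm in diameter and straight-sided up to 106 mm, then a shoulder and a narrow nozzle up to 140 mm; about 50 g. Origin: centre of its underside, z up. Grip the body near its upper end (80 to 105 mm high) so that the nozzle stays clear of the gripper.
- star_tip: the stainless star piping tip, standing on its wide end: a cone 28 mm in diameter at the foot (a 4 mm high rim), 14 mm at the top, 46 mm high; about 30 g. Origin: centre of its underside, z up.
- cutter: the oblong stainless biscuit cutter: an open rectangular frame 70 mm (its x) by 45 mm (its y), 30 mm high, walls 2.5 mm; about 60 g. It can be gripped across its 45 mm width. Origin: centre of its underside, z up; half a turn makes no difference.
- brush: pink silicone pastry brush lying flat, 150 mm long along its x, 14 mm thick: handle 14 mm wide from x = -60 to +42 mm, head 35 mm wide from x = +42 to +90 mm; about 50 g. Origin: on its underside, under the handle, 15 mm from mid-length towards the handle end; grip across the handle here (it balances within 20 mm of it). x points to the head, z up.
- mat_bottle: fixed cork mat, 95 by 95 mm, 4 mm thick, inlaid with a plain dark disc 56 mm in diameter in its centre (the foot of the squeeze bottle). Origin: centre of its underside, z up.
- mat_tip: fixed cork mat, 95 by 95 mm, 4 mm thick, inlaid with a small plain dark disc 28 mm in diameter in its centre (the foot of the piping tip). Origin: centre of its underside, z up.
- mat_cutter: fixed cork mat, 95 by 95 mm, 4 mm thick, inlaid with a dark rectangular outline 70 mm (its x) by 45 mm (its y) in its centre. Origin: centre of its underside, z up.
- mat_brush: fixed cork mat, 160 (its x) by 60 mm (its y), 4 mm thick, inlaid with the brush's dark silhouette, 150 mm long, centred: head towards +x. Origin: centre of its underside, z up. When the brush covers the silhouette, its origin is at x = -15 mm, y = 0 of this mat and both x axes point the same way.
- ramekin: bystander: a small white ceramic ramekin, 44 mm across and 35 mm high, loose. Origin: centre of its underside, z up.
- sprinkle_jar: bystander: a small amber glass jar with a steel cap, 36 mm across and 55 mm high, loose. Origin: centre of its underside, z up.
Not all that is in view belongs to the job. Of the things that look like the brush, take the one that is farthest to the robot's left at the start.

How it is judged (in metres and radians):
At the end, for the whole second after the job is handed in: All four rest, released and still, on their own mats: bottle, tip and cutter centred within 12 mm and upright within 0.1 rad; brush flat, its origin within 12 mm each way of its place, head over head; cutter and brush turned within 0.2 rad of their outlines (horizontal distance between squeeze_bottle and mat_bottle below 0.012 m and z of squeeze_bottle in the frame of mat_bottle between 0.001 and 0.008 m and angle between each of squeeze_bottle, star_tip, cutter, brush's own z axis and vertical below 0.1 rad and linear speed of each of squeeze_bottle, star_tip, cutter, brush below 0.02 m/s and angular speed of each of squeeze_bottle, star_tip, cutter, brush below 0.2 rad/s and horizontal distance between star_tip and mat_tip below 0.012 m and z of star_tip in the frame of mat_tip between 0.001 and 0.008 m and horizontal distance between cutter and mat_cutter below 0.012 m and angle between the x axis of cutter and the x axis of mat_cutter, either way round below 0.2 rad and z of cutter in the frame of mat_cutter between 0.001 and 0.008 m and x of brush in the frame of mat_brush between -0.027 and -0.003 m and y of brush in the frame of mat_brush between -0.012 and 0.012 m and x of mat_brush in the frame of brush between 0.001 and 0.029 m and angle between the x axis of brush and the x axis of mat_brush, either way round below 0.2 rad and z of brush in the frame of mat_brush between 0.001 and 0.008 m); the robot touches nothing.
It fails at once if the ramekin is shifted by more than 25 mm or knocked over (distance of ramekin from where it was at the start of the episode above 0.025 m or angle between ramekin's own z axis and vertical above 0.5 rad).
It fails at once if the sprinkle jar is shifted by more than 25 mm or knocked over (distance of sprinkle_jar from where it was at the start of the episode above 0.025 m or angle between sprinkle_jar's own z axis and vertical above 0.5 rad).
It also fails if it takes over 112 s, if anything falls off the work surface, if the arm or the gripper's body presses on something with over 40 N, if the wrist force passes 120 N, or if a joint passes its speed limit or range.

## Robot

A 6-joint arm with a two-finger parallel gripper is mounted at the origin on the work surface. World frame = base frame: x ahead of the robot, y to its left, z up, the work surface at z = 0. Lengths are in m, angles in degrees, forces in N, time in s.
With the tool pointing down it reaches from about 0.325 to 0.925 m from the base axis. Payload 3.1 kg.
Tool frame: the origin (TCP) lies at the centre of the arm's flange, where the gripper is bolted on; the fingertips stand 173 mm ahead of it and the grasp point (between the pads) lies 155 mm ahead of it (tcp_to_grasp is the distance from the TCP to the grasp point, in m); z points along the fingers, y is the line along which they close (so a half turn about z gives the same grasp; the last joint's range is limited). The gripper opens to 85 mm and grips with 20 to 120 N. Pads are 22 mm wide; open, the fingers measure 114 mm over their backs; the gripper's body (76 mm by 85 mm) begins 54 mm behind the grasp point. The pads swing forward as they close: fully open they stand 13 mm farther back than shut.
Start: joints at [70.233, 12.427, 92.441, -0, 75.132, -6.429], TCP at [0.144, 0.608, 0.405] pointing down, gripper open.
Joint ranges: [-157.48, 157.48], [-44.54, 120.13], [17.64, 146.25], [-64.5, 244.5], [7.68, 150.69], [-147.95, 147.95]. Speed limits (degrees/s): [159.86, 159.86, 180, 180, 180, 180].

## Interface

Orientations are given as [roll, pitch, yaw] about the fixed x, y, z axes, in that order (R = Rz(yaw) Ry(pitch) Rx(roll)).
In Python, from plant import get_obs, camera, finish_job, tcp_to_grasp gives the robot as it stands.
- The arm moves only by the tool jog_arm, never from a script. Its argument "plan" is a list of rows, each a list of 3 entries, a list of its own where there are three numbers: the opening, from 0 (shut) to 1 (fully open), then the shift along the world's x, y, z in m, then the turn, a rotation vector about the world's x, y, z in degrees. A call has 1 to 8 rows; each row is the pose to reach, as a shift and turn from the pose commanded when the call began; what a row does not reach only later rows make up. A row lasts 1/10 s, in which the tool goes at most 50 mm and 8.59 degrees, less where a joint would pass 70% of its speed; a pose out of reach is approached as far as the arm can. A call with a gripper value outside its range is refused whole. The fingers move at their own pace and stop on an object; the grip force is fixed at half the most. Time passes only in rows, so rows that repeat a pose let the fingers close. It gives the time, the measured TCP pose, the force, the opening and the grip force at its end, in the units of the state.
- get_obs(): the state, without advancing time (a new reading comes with each control period).
- camera(name): name is "scene" or "top"; returns a dict with "img" (420x560x3 uint8, red, green, blue), "fx", "fy", "cx", "cy" (pixels), "k1" (the pictures are not rectified: a ray, as slopes to the right and down, at radius r is drawn at 1 + k1 r^2 times it, then the intrinsics apply), "R" (3x3) and "t" (3): a world point X has camera coordinates R X + t. Camera axes: x right, y down, z forward; pixel columns grow to the right and rows downward; lengths in m; the calibration is good to about 2 mm. A picture is of the moment at which its call begins. There is no depth.
- finish_job(): hands the job in; it is judged then, once.
The state is a dict: "clock": time; "joints": joint angles; "qvel": joint speeds; "tau": joint torques, N m; "ee_pos": TCP position; "ee_rot": TCP orientation; "force": force on the tool from outside, world axes, zero at the start; "moment": the same for the moment, N m; "width": finger opening in m; "grip_force": force on a finger pad.
Only numpy, scipy, OpenCV 4.12 (cv2) and the standard library are available. Lean on these libraries where they do the work, as an engineer would, in place of code of your own. Each camera call takes 0.05 s, during which the arm holds its last target. There are 200 camera calls.

## Working session

There is one attempt and no reset: what is moved stays moved. The work goes in short steps, Python scripts to look and compute and a tool call to move; the robot and the scene stay as the last step left them, time stands still between calls to the robot, and variables do not carry over. Pictures are saved under pics/ and viewed, at most 14 in all, crops included, and the job is handed in when it is done.

Besides the shell and the picture viewer there is one more tool, called after "Request:" as name(argument=value, ...), one argument or row to a line, values as JSON. jog_arm: Moves the arm, as the interface text tells. Its arguments: {"type":"object","properties":{"plan":{"type":"array","items":{"type":"array"}}},"required":["plan"]}

```bash
mkdir -p pics; ls; python3 - <<'E'
from plant import *
import cv2
print(tcp_to_grasp, get_obs())
for n in("scene","top"):
    c=camera(n); cv2.imwrite(f"pics/{n}0.png",cv2.cvtColor(c["img"],cv2.COLOR_RGB2BGR))
    print(n,{k:v for k,v in c.items() if k!="img"})
E
```

```text
pics
0.1547 {'clock': 0.0, 'joints': array([ 7.02339721e+01,  1.24787477e+01,  9.25316284e+01, -1.25719113e-03,
        7.51337900e+01, -6.42682366e+00]), 'qvel': array([ 0.06719808,  0.06327245, -0.00537144,  0.00914014,  0.03510027,
        0.06024347]), 'tau': array([-8.22012043e-04, -3.96852565e+01, -3.03850186e+01, -4.26932102e-04,
        9.84802813e-03,  1.51281057e-05]), 'ee_pos': array([0.1440169 , 0.6077499 , 0.40331751]), 'ee_rot': array([-1.79856604e+02, -1.49304393e-02,  1.66661101e+02]), 'force': array([ 0.53576502,  0.41002915, -0.10986354]), 'moment': array([ 0.00879055,  0.02459735, -0.00749259]), 'grip_force': 0.0, 'width': 0.08533889952562063}
scene {'fx': 532.129059996533, 'fy': 532.129059996533, 'cx': 281.9124757854539, 'cy': 208.2228524974854, 'k1': -0.018909834056267703, 'R': array([[-1.76002171e-01,  9.84389778e-01, -2.77599628e-05],
       [ 5.35641448e-01,  9.57453739e-02, -8.39000037e-01],
       [-8.25900402e-01, -1.47680698e-01, -5.44131360e-01]]), 't': array([ 0.06785283, -0.21012281,  1.55535642])}
top {'fx': 476.6592271551714, 'fy': 476.6592271551714, 'cx': 281.17117483681824, 'cy': 204.5576090365002, 'k1': -0.11390495234920948, 'R': array([[-0.02124884, -0.99975714, -0.00584379],
       [-0.98984389,  0.02185921, -0.14046794],
       [ 0.14056157,  0.00279966, -0.99006798]]), 't': array([0.02834332, 0.44651442, 1.02699264])}
```

View pics/scene0.png

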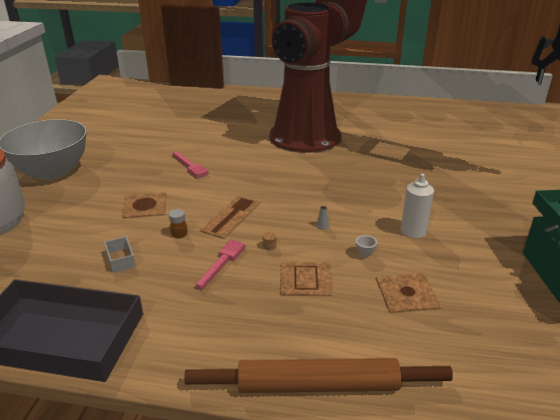

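View pics/top0.png

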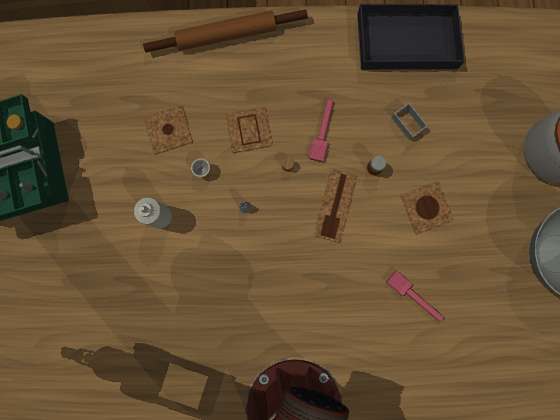

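```bash
cat > h.py <<'E'
import numpy as np, cv2
from plant import *
def K(c): return np.array([[c["fx"],0,c["cx"]],[0,c["fy"],c["cy"]],[0,0,1.]]),np.array([c["k1"],0,0,0,0.])
def ray(c,p):
    k,d=K(c); n=cv2.undistortPoints(np.array(p,float).reshape(-1,1,2),k,d)[:,0]
    v=np.c_[n,np.ones(len(n))]@c["R"]; return -c["R"].T@c["t"],v
def onplane(c,p,z):
    o,v=ray(c,p); return o+v*((z-o[2])/v[:,2])[:,None]
def proj(c,X):
    k,d=K(c); return cv2.projectPoints(np.array(X,float).reshape(-1,1,3),cv2.Rodrigues(c["R"])[0],c["t"],k,d)[0][:,0]
def tri(c1,p1,c2,p2):
    (o1,v1),(o2,v2)=ray(c1,p1),ray(c2,p2); out=[]
    for a,b in zip(v1,v2):
        s=np.linalg.lstsq(np.c_[a,-b],o2-o1,rcond=None)[0]
        P,Q=o1+a*s[0],o2+b*s[1]; out.append(np.r_[(P+Q)/2,np.linalg.norm(P-Q)])
    return np.array(out)
def crop(c,u,v,w,h,s,f):
    im=cv2.resize(c["img"][v:v+h,u:u+w],None,fx=s,fy=s,interpolation=cv2.INTER_CUBIC)[:,:,::-1].copy()
    for x in range((u+19)//20*20,u+w,20): cv2.putText(im,str(x),(int((x-u)*s),8),0,.3,(255,255,255),1); cv2.line(im,(int((x-u)*s),10),(int((x-u)*s),16),(255,255,255),1)
    for y in range((v+19)//20*20,v+h,20): cv2.putText(im,str(y),(0,int((y-v)*s)),0,.3,(255,255,255),1); cv2.line(im,(20,int((y-v)*s)),(26,int((y-v)*s)),(255,255,255),1)
    cv2.imwrite(f,im)
E
python3 - <<'E'
from h import *
c=camera("top"); crop(c,130,90,330,155,2.4,"pics/t1.png")
c=camera("scene"); crop(c,90,165,360,150,2.2,"pics/s1.png")
E
```

```text
(no output)
```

View pics/t1.png

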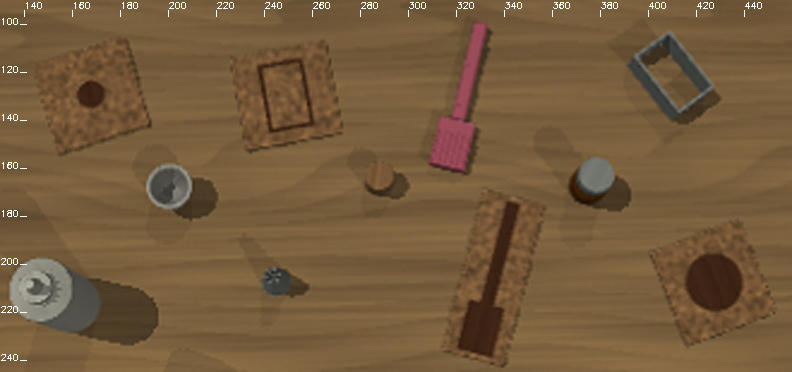

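View pics/s1.png

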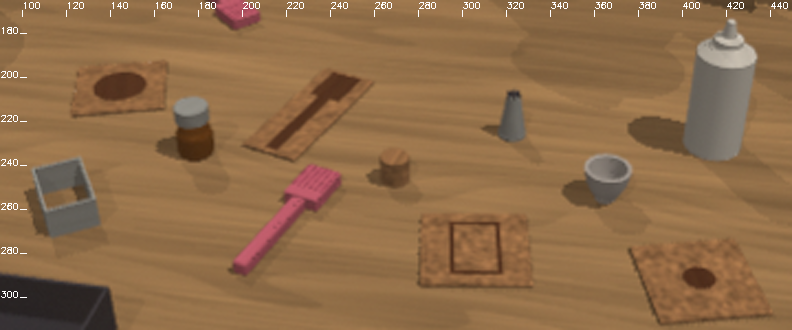

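```bash
cat > m.py <<'E'
from h import *
T=camera("top");S=camera("scene")
t=lambda *p:[(130+a/2.4,90+b/2.4) for a,b in p]
s=lambda *p:[(90+a/2.2,165+b/2.2) for a,b in p]
np.set_printoptions(precision=4,suppress=True)
def go(n,a,b,z):
    print(n);print(np.c_[tri(T,t(*a),S,s(*b)),onplane(T,t(*a),z)[:,:2],onplane(S,s(*b),z)[:,:2]])
go("mtip",[(91,94)],[(699,278)],.004)
go("mcut",[(260,67),(301,59),(313,125),(271,131)],[(502,272),(451,273),(451,223),(499,223)],.004)
go("mbot",[(714,282)],[(120,86)],.004)
go("mbrush",[(483,189),(546,206),(503,366),(445,347),(512,203),(475,351)],[(294,160),(245,146),(326,68),(374,82),(273,146),(347,79)],.004)
go("brush ends",[(481,26),(448,168),(432,161),(464,170),(440,118),(475,121)],[(240,266),(327,172),(341,178),(314,166),(325,203),(289,190)],.014)
go("cutter",[(669,35),(712,85),(682,117),(632,65)],[(49,210),(34,171),(80,159),(97,200)],.03)
go("tip top",[(273,273)],[(513,93)],.046)
go("bottle top",[(37,286)],[(730,24)],.14)
go("cork/jar/ram",[(380,174),(595,175),(170,187)],[(394,154),(191,105),(607,165)],.02)
E
python3 m.py
```

```text
mtip
[[0.6363 0.282  0.0041 0.0001 0.6363 0.2819 0.6362 0.282 ]]
mcut
[[0.6586 0.1163 0.0046 0.0025 0.659  0.1151 0.6577 0.1174]
 [0.6662 0.0749 0.0037 0.0002 0.6661 0.0748 0.6666 0.075 ]
 [0.5992 0.0642 0.0027 0.0004 0.5989 0.0639 0.6007 0.0647]
 [0.5937 0.1059 0.0043 0.0022 0.5939 0.1048 0.5932 0.1069]]
mbot
[[ 0.4366 -0.3169  0.0037  0.0011  0.4367 -0.3174  0.4371 -0.3161]]
mbrush
[[ 0.5321 -0.099   0.0033  0.0008  0.5318 -0.0985  0.533  -0.0991]
 [ 0.514  -0.1569  0.0004  0.0046  0.5139 -0.1585  0.519  -0.1526]
 [ 0.3615 -0.1109  0.0028  0.0009  0.3615 -0.1113  0.3634 -0.1099]
 [ 0.3804 -0.0552  0.0029  0.0042  0.3807 -0.0572  0.382  -0.0527]
 [ 0.517  -0.1251  0.0061  0.001   0.5175 -0.1259  0.5142 -0.1256]
 [ 0.3763 -0.0847  0.0008  0.002   0.3763 -0.0854  0.3812 -0.0824]]
brush ends
[[ 0.6945 -0.1022  0.0085  0.0008  0.6926 -0.102   0.7004 -0.0994]
 [ 0.5518 -0.0634  0.0083  0.0037  0.5508 -0.0648  0.5591 -0.0594]
 [ 0.5589 -0.0482  0.0085  0.0038  0.558  -0.0497  0.5659 -0.0444]
 [ 0.5486 -0.0776  0.0113  0.0054  0.5485 -0.08    0.5521 -0.0738]
 [ 0.6005 -0.0551  0.0103  0.0078  0.6003 -0.0587  0.6048 -0.0499]
 [ 0.5952 -0.0891  0.0165  0.0061  0.5966 -0.0923  0.592  -0.087 ]]
cutter
[[ 0.6751 -0.2816  0.0287  0.0022  0.675  -0.2824  0.6768 -0.2794]
 [ 0.6242 -0.3202  0.0288  0.0021  0.6242 -0.3208  0.6258 -0.318 ]
 [ 0.5938 -0.2895  0.0246  0.0025  0.5928 -0.2892  0.6008 -0.2842]
 [ 0.6479 -0.247   0.023   0.0024  0.6451 -0.2441  0.656  -0.2437]]
tip top
[[0.448  0.1008 0.0495 0.0009 0.4486 0.1006 0.4425 0.1008]]
bottle top
[[0.429  0.2953 0.1352 0.0046 0.4283 0.2915 0.4365 0.2966]]
cork/jar/ram
[[ 0.5424  0.0009  0.0306  0.0009  0.545   0.0003  0.5281 -0.0017]
 [ 0.5319 -0.1973  0.0553  0.0008  0.5398 -0.2042  0.4815 -0.2196]
 [ 0.5334  0.1973  0.0367  0.0002  0.5371  0.2002  0.5103  0.1978]]
```

```bash
cat > ov.py <<'E'
from h import *
def circ(x,y,r,z): a=np.linspace(0,2*np.pi,40); return np.c_[x+r*np.cos(a),y+r*np.sin(a),0*a+z]
def poly(x,y,yaw,P,z):
    a=np.radians(yaw);R=np.array([[np.cos(a),-np.sin(a)],[np.sin(a),np.cos(a)]])
    q=np.array(P+[P[0]])@R.T+[x,y]; return np.c_[q,np.full(len(q),z)]
rect=lambda l,w:[(l/2,w/2),(-l/2,w/2),(-l/2,-w/2),(l/2,-w/2)]
BR=[(-.06,.007),(.042,.007),(.042,.0175),(.09,.0175),(.09,-.0175),(.042,-.0175),(.042,-.007),(-.06,-.007)]
def overlay(f,curves,s=2.2):
    out=[]
    for n,(u,v,w,h) in (("top",(130,90,330,130+20)),("scene",(90,165,355,140))):
        c=camera(n); im=cv2.resize(c["img"][v:v+h,u:u+w],None,fx=s,fy=s,interpolation=cv2.INTER_CUBIC)[:,:,::-1].copy()
        for q in curves:
            p=((proj(c,q)+.5-[u,v])*s*16).astype(int); cv2.polylines(im,[p.reshape(-1,1,2)],False,(0,255,0),1,cv2.LINE_AA,4)
        out.append(im)
    W=max(i.shape[1] for i in out)
    out=[np.pad(i,((0,0),(0,W-i.shape[1]),(0,0))) for i in out]
    im=np.vstack(out);k=min(1,600/im.shape[0],800/W); cv2.imwrite(f,cv2.resize(im,None,fx=k,fy=k,interpolation=cv2.INTER_AREA))
E
python3 - <<'E'
from ov import *
overlay("pics/o1.png",[circ(.6363,.282,.014,.004),circ(.4368,-.317,.028,.004),poly(.629,.0903,9.2,rect(.07,.045),.004),
 poly(.4619,-.1097,163.9,BR,.004),poly(.6377,-.0868,165,BR,.014),poly(.6345,-.284,39,rect(.07,.045),.03),
 circ(.448,.1008,.007,.046),circ(.448,.1008,.014,0),circ(.429,.294,.028,.106),circ(.429,.294,.028,0),circ(.429,.294,.004,.14)])
E
```

```text
(no output)
```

View pics/o1.png

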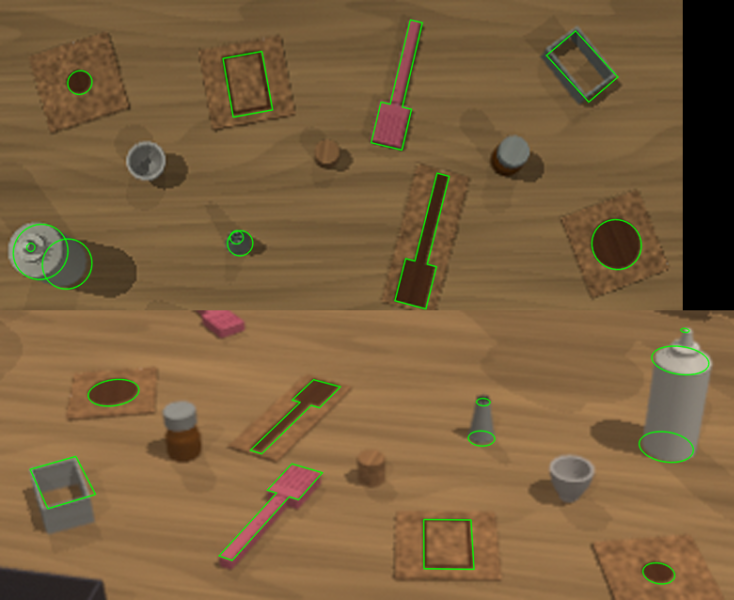

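```bash
python3 - <<'E'
from h import *
from ov import *
out=[]
for n,(u,v,w,h) in (("top",(125,185,80,55)),("scene",(385,170,60,75)),("top",(225,185,40,40)),("scene",(300,195,40,45))):
    c=camera(n); s=5 if w>50 else 7; im=cv2.resize(c["img"][v:v+h,u:u+w],None,fx=s,fy=s,interpolation=cv2.INTER_CUBIC)[:,:,::-1].copy()
    x,y=(.429,.294) if w>50 else (.448,.1008)
    for q in ([circ(x,y,.028,.106),circ(x,y,.028,0)] if w>50 else [circ(x,y,.007,.046),circ(x,y,.014,0)]):
        p=((proj(c,q)+.5-[u,v])*s*16).astype(int); cv2.polylines(im,[p.reshape(-1,1,2)],False,(0,255,0),1,cv2.LINE_AA,4)
    out.append(im)
C=np.zeros((600,720,3),np.uint8)
for im,(x,y) in zip(out,((0,0),(410,0),(0,290),(290,290+0))):
    h=min(im.shape[0],600-y); w=min(im.shape[1],410-x if x==290 else 720-x); C[y:y+h,x:x+w]=im[:h,:w]
cv2.imwrite("pics/o2.png",C)
E
```

```text
(no output)
```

View pics/o2.png

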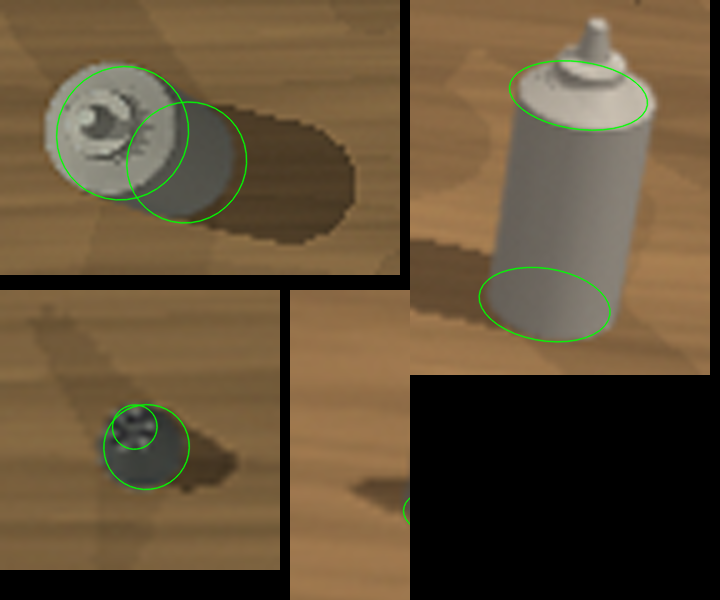

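Request:
jog_arm(
  plan=[
    [0.5,[0.494,-0.695,0],[0,0,-1.7]],
    [0.5,[0.494,-0.695,0],[0,0,-1.7]],
    [0.5,[0.494,-0.695,0],[0,0,-1.7]],
    [0.5,[0.494,-0.695,0],[0,0,-1.7]],
    [0.5,[0.494,-0.695,0],[0,0,-1.7]],
    [0.5,[0.494,-0.695,0],[0,0,-1.7]],
    [0.5,[0.494,-0.695,0],[0,0,-1.7]],
    [0.5,[0.494,-0.695,0],[0,0,-1.7]],
  ],
)

```text
clock: 1.4
ee_pos: [0.3766, 0.2803, 0.4052]
ee_rot: [179.9, 0.1, 165.0]
force: [1.4, 0.9, 0.1]
width: 0.0425
grip_force: 0.0
```

Request:
jog_arm(
  plan=[
    [0.5,[0.261,-0.367,0],[0,0,0]],
    [0.5,[0.261,-0.367,0],[0,0,0]],
    [0.5,[0.261,-0.367,0],[0,0,0]],
    [0.5,[0.261,-0.367,0],[0,0,0]],
    [0.5,[0.261,-0.367,0],[0,0,0]],
    [0.5,[0.261,-0.367,0],[0,0,0]],
    [0.5,[0.261,-0.367,0],[0,0,0]],
    [0.5,[0.261,-0.367,0],[0,0,0]],
  ],
)

```text
clock: 2.2
ee_pos: [0.6087, -0.0458, 0.4049]
ee_rot: [180.0, 0.0, 164.9]
force: [-0.0, 0.9, -0.6]
width: 0.0429
grip_force: 0.0
```

Request:
jog_arm(
  plan=[
    [0.5,[0.01,-0.015,0],[0,0,0]],
    [0.5,[0.01,-0.015,0],[0,0,0]],
    [0.5,[0.01,-0.015,0],[0,0,0]],
  ],
)

```text
clock: 2.5
ee_pos: [0.6174, -0.0584, 0.4043]
ee_rot: [180.0, -0.1, 164.9]
force: [0.1, -0.1, 0.6]
width: 0.0428
grip_force: 0.0
```

Request:
jog_arm(
  plan=[
    [0.5,[0.0203,-0.0284,0],[0,0,0]],
    [0.5,[0.0203,-0.0284,-0.05],[0,0,0]],
    [0.5,[0.0203,-0.0284,-0.1],[0,0,0]],
    [0.5,[0.0203,-0.0284,-0.15],[0,0,0]],
    [0.5,[0.0203,-0.0284,-0.19],[0,0,0]],
    [0.5,[0.0203,-0.0284,-0.2],[0,0,0]],
    [0.5,[0.0203,-0.0284,-0.2],[0,0,0]],
    [0.5,[0.0203,-0.0284,-0.2],[0,0,0]],
  ],
)

```text
clock: 3.3
ee_pos: [0.6392, -0.0866, 0.2074]
ee_rot: [180.0, 0.2, 165.0]
force: [0.5, 1.1, 1.6]
width: 0.0428
grip_force: 0.0
```

Request:
jog_arm(
  plan=[
    [0.5,[0,0,-0.015],[0,0,0]],
    [0.5,[0,0,-0.027],[0,0,0]],
    [0.5,[0,0,-0.028],[0,0,0]],
    [0,[0,0,-0.028],[0,0,0]],
    [0,[0,0,-0.028],[0,0,0]],
    [0,[0,0,-0.028],[0,0,0]],
    [0,[0,0,-0.028],[0,0,0]],
    [0,[0,0,-0.028],[0,0,0]],
  ],
)

```text
clock: 4.1
ee_pos: [0.6383, -0.0874, 0.1771]
ee_rot: [-180.0, 0.0, 165.0]
force: [0.2, -0.7, 0.9]
width: 0.0117
grip_force: 62.0
```

Request:
jog_arm(
  plan=[
    [0,[0,0,0.02],[0,0,0]],
    [0,[0,0,0.05],[0,0,0]],
    [0,[-0.04,-0.005,0.06],[0,0,-1]],
    [0,[-0.08,-0.01,0.06],[0,0,-1]],
    [0,[-0.12,-0.016,0.06],[0,0,-1]],
    [0,[-0.15,-0.02,0.06],[0,0,-1]],
    [0,[-0.1765,-0.0228,0.06],[0,0,-1]],
    [0,[-0.1765,-0.0228,0.06],[0,0,-1]],
  ],
)

```text
clock: 4.9
ee_pos: [0.458, -0.1095, 0.2355]
ee_rot: [180.0, -0.3, 163.9]
force: [-0.2, 0.6, -1.4]
width: 0.0121
grip_force: 61.9
```

```bash
python3 - <<'E'
from ov import *
print(get_obs()["ee_pos"],get_obs()["width"])
overlay("pics/b1.png",[poly(.462,-.110,163.9,BR,.078)])
E
```

```text
[ 0.45797359 -0.10953854  0.23545943] 0.012137459407713038
```

View pics/b1.png

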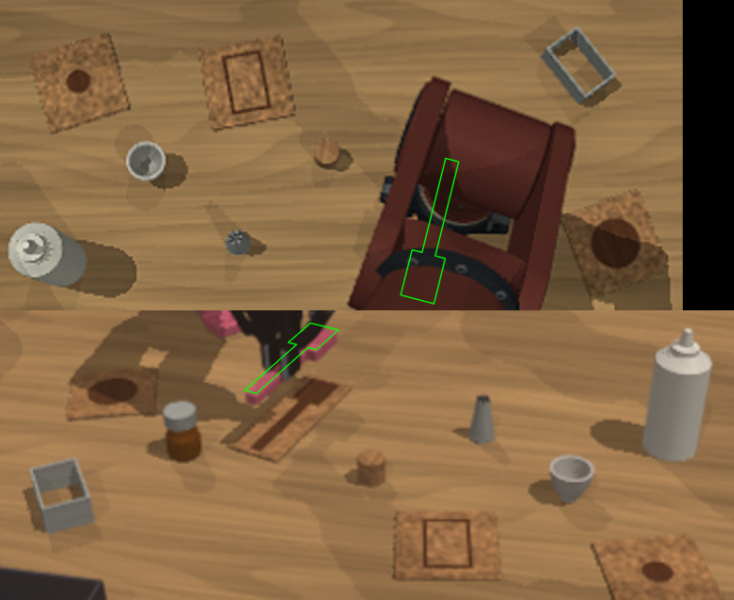

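Request:
jog_arm(
  plan=[
    [0,[0.001,0,-0.03],[0,0,0]],
    [0,[0.001,0,-0.045],[0,0,0]],
    [0,[0.001,0,-0.052],[0,0,0]],
    [0,[0.001,0,-0.055],[0,0,0]],
    [0,[0.001,0,-0.055],[0,0,0]],
  ],
)

```text
clock: 5.5
ee_pos: [0.4633, -0.1101, 0.1818]
ee_rot: [-180.0, 0.0, 164.0]
force: [0.2, -0.4, -0.7]
width: 0.012
grip_force: 61.9
```

Request:
jog_arm(
  plan=[
    [0,[0,0,-0.001],[0,0,0]],
    [0.3,[0,0,-0.001],[0,0,0]],
    [0.5,[0,0,-0.001],[0,0,0]],
    [0.5,[0,0,-0.001],[0,0,0]],
    [0.5,[0,0,0.03],[0,0,0]],
    [0.5,[0,0,0.08],[0,0,0]],
    [0.5,[0,0,0.1],[0,0,0]],
    [0.5,[0,0,0.1],[0,0,0]],
  ],
)

```text
clock: 6.3
ee_pos: [0.4645, -0.1108, 0.2862]
ee_rot: [-179.9, 0.6, 164.0]
force: [0.1, -0.5, 0.3]
width: 0.0428
grip_force: 0.0
```

Request:
jog_arm(
  plan=[
    [0.6,[-0.015,0.05,0],[0,0,0]],
    [0.6,[-0.015,0.1,0],[0,0,0]],
    [0.6,[-0.015,0.15,0],[0,0,0]],
    [0.6,[-0.015,0.19,0],[0,0,0]],
    [0.6,[-0.015,0.2116,0],[0,0,0]],
    [0.6,[-0.015,0.2116,-0.02],[0,0,0]],
    [0.6,[-0.015,0.2116,-0.02],[0,0,0]],
  ],
)

```text
clock: 7.0
ee_pos: [0.4453, 0.1022, 0.2585]
ee_rot: [-179.9, -0.4, 164.1]
force: [-0.2, -0.2, 0.3]
width: 0.0512
grip_force: 0.0
```

```bash
python3 - <<'E'
from ov import *
print(get_obs()["ee_pos"],get_obs()["ee_rot"])
overlay("pics/b2.png",[poly(.4619,-.1097,163.9,BR,.018)])
E
```

```text
[0.4453147  0.10221234 0.25846793] [-179.85162728   -0.39168905  164.07133861]
```

View pics/b2.png

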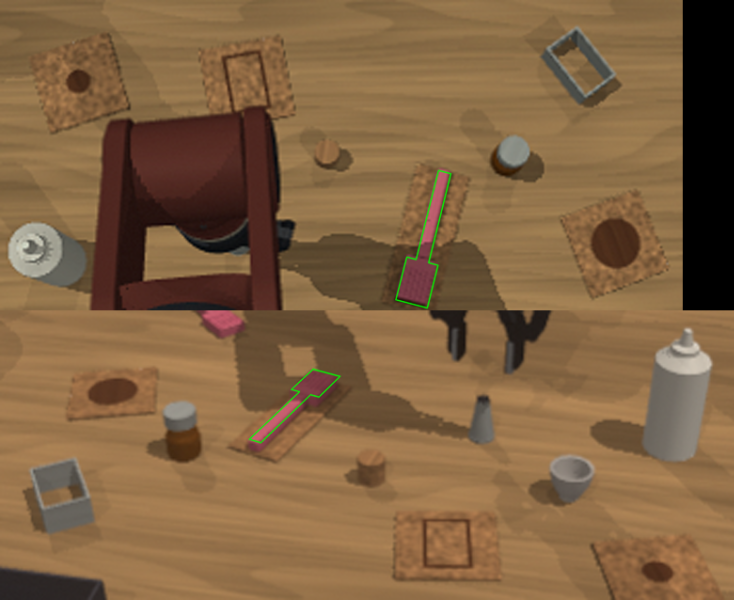

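Request:
jog_arm(
  plan=[
    [0.6,[0,0,-0.02],[0,0,0]],
    [0.6,[0,0,-0.02],[0,0,0]],
    [0.6,[0,0,-0.02],[0,0,0]],
  ],
)

```text
clock: 7.4
ee_pos: [0.4474, 0.101, 0.2418]
ee_rot: [-180.0, -0.1, 163.9]
force: [0.8, -0.3, 0.2]
width: 0.0509
grip_force: 0.0
```

Request:
jog_arm(
  plan=[
    [0.6,[0.0005,0,-0.04],[0,0,0]],
    [0.6,[0.0005,0,-0.059],[0,0,0]],
    [0.6,[0.0005,0,-0.06],[0,0,0]],
    [0,[0.0005,0,-0.06],[0,0,0]],
    [0,[0.0005,0,-0.06],[0,0,0]],
    [0,[0.0005,0,-0.06],[0,0,0]],
    [0,[0.0005,0,-0.06],[0,0,0]],
    [0,[0.0005,0,-0.06],[0,0,0]],
  ],
)

```text
clock: 8.2
ee_pos: [0.4493, 0.1016, 0.1836]
ee_rot: [179.9, 0.2, 164.0]
force: [-1.1, -1.1, 5.9]
width: 0.0202
grip_force: 58.8
```

Request:
jog_arm(
  plan=[
    [0,[0,0,0.01],[0,0,0]],
    [0,[0,0,0.03],[0,0,0]],
    [0,[0,0,0.07],[0,0,0]],
    [0,[0,0,0.08],[0,0,0]],
    [0,[0,0,0.08],[0,0,0]],
  ],
)

```text
clock: 8.7
ee_pos: [0.4492, 0.1017, 0.2644]
ee_rot: [179.9, 0.3, 164.0]
force: [-0.4, -0.5, -1.0]
width: 0.0202
grip_force: 58.4
```

```bash
python3 - <<'E'
from h import *
o=get_obs();print(o["ee_pos"],o["width"],o["grip_force"])
c=camera("scene"); crop(c,280,130,180,120,4.4,"pics/b3.png")
E
```

```text
[0.44922238 0.10171853 0.26438658] 0.02018929748195202 58.39858846273273
```

View pics/b3.png

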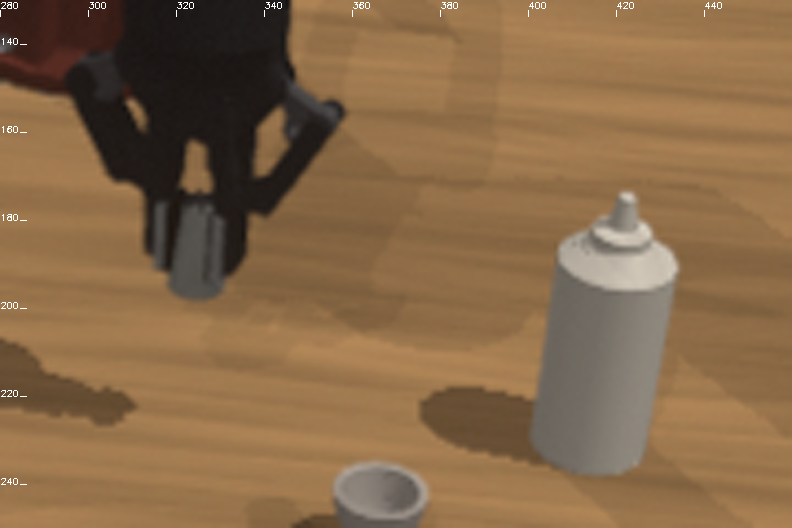

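```bash
python3 - <<'E'
from ov import *
c=camera("scene")
for z in (.07,.075,.08,.085):
    p=proj(c,circ(.449,.1016,.014,z)); q=proj(c,circ(.449,.1016,.007,z+.046)); print(z,p[:,1].max(),p[:,0].min(),p[:,0].max(),q.min(0),q.max(0))
E
```

```text
0.07 202.9933004646939 317.09750691758313 330.2787886465242 [321.26059069 179.03626633] [327.99955887 182.40351167]
0.075 200.98230122402595 317.1820945299768 330.3953142461421 [321.35715504 176.95344386] [328.11278418 180.30669843]
0.08 198.9614956578825 317.26707112270583 330.51237673167554 [321.45417155 174.86043923] [328.22654017 178.1995187 ]
0.085 196.93081520351328 317.3524392395198 330.62997962083136 [321.55164321 172.7571813 ] [328.34083038 176.08189919]
```

Request:
jog_arm(
  plan=[
    [0,[0.03,0.03,0],[0,0,0]],
    [0,[0.06,0.06,0],[0,0,0]],
    [0,[0.09,0.088,0],[0,0,0]],
    [0,[0.12,0.116,0],[0,0,0]],
    [0,[0.15,0.145,0],[0,0,0]],
    [0,[0.175,0.17,0],[0,0,0]],
    [0,[0.1873,0.1804,0],[0,0,0]],
    [0,[0.1873,0.1804,0],[0,0,0]],
  ],
)

```text
clock: 9.6
ee_pos: [0.6357, 0.2831, 0.2588]
ee_rot: [-179.9, -0.1, 164.0]
force: [-0.1, 0.2, -0.7]
width: 0.0203
grip_force: 58.4
```

Request:
jog_arm(
  plan=[
    [0,[0,0,-0.03],[0,0,0]],
    [0,[0,0,-0.055],[0,0,0]],
    [0,[0,0,-0.065],[0,0,0]],
    [0,[0,0,-0.065],[0,0,0]],
    [0,[0,0,-0.065],[0,0,0]],
  ],
)

```text
clock: 10.1
ee_pos: [0.6351, 0.2816, 0.1967]
ee_rot: [-180.0, -0.0, 163.9]
force: [0.1, 0.6, 0.0]
width: 0.0203
grip_force: 58.4
```

Request:
jog_arm(
  plan=[
    [0,[0.001,0,-0.006],[0,0,0]],
    [0,[0.001,0,-0.008],[0,0,0]],
    [0,[0.001,0,-0.0095],[0,0,0]],
    [0,[0.001,0,-0.0095],[0,0,0]],
  ],
)

```text
clock: 10.5
ee_pos: [0.6366, 0.282, 0.1877]
ee_rot: [180.0, 0.0, 164.0]
force: [0.3, -1.2, -0.1]
width: 0.02
grip_force: 58.5
```

Request:
jog_arm(
  plan=[
    [0,[0,0,-0.001],[0,0,0]],
    [0,[0,0,-0.001],[0,0,0]],
  ],
)

```text
clock: 10.7
ee_pos: [0.6367, 0.2821, 0.1877]
ee_rot: [180.0, 0.0, 164.0]
force: [-1.1, -0.5, 4.9]
width: 0.02
grip_force: 59.3
```

Request:
jog_arm(
  plan=[
    [0.3,[0,0,0],[0,0,0]],
    [0.5,[0,0,0],[0,0,0]],
    [0.6,[0,0,0],[0,0,0]],
    [0.6,[0,0,0.03],[0,0,0]],
    [0.6,[0,0,0.08],[0,0,0]],
    [0.9,[0,0,0.13],[0,0,0]],
    [1,[0,0,0.175],[0,0,0]],
    [1,[0,0,0.175],[0,0,0]],
  ],
)

```text
clock: 11.5
ee_pos: [0.639, 0.2829, 0.3719]
ee_rot: [179.4, 0.8, 164.0]
force: [1.2, 0.7, 0.6]
width: 0.0854
grip_force: 0.0
```

Request:
jog_arm(
  plan=[
    [1,[-0.04,0.003,0],[0,0,0]],
    [1,[-0.08,0.006,0],[0,0,0]],
    [1,[-0.12,0.009,0],[0,0,0]],
    [1,[-0.16,0.012,0],[0,0,0]],
    [1,[-0.195,0.015,0],[0,0,0]],
    [1,[-0.207,0.0155,0],[0,0,0]],
    [1,[-0.207,0.0155,0],[0,0,0]],
    [1,[-0.207,0.0155,0],[0,0,0]],
  ],
)

```text
clock: 12.3
ee_pos: [0.4302, 0.2975, 0.3614]
ee_rot: [180.0, 0.1, 164.0]
force: [0.5, -0.9, -0.3]
width: 0.0859
grip_force: 0.0
```

```bash
python3 - <<'E'
from ov import *
print(get_obs()["ee_pos"])
overlay("pics/b4.png",[circ(.6363,.282,.014,.004),circ(.6363,.282,.007,.05),circ(.43,.2975,.028,.106),circ(.43,.2975,.028,0)])
E
```

```text
[0.43016856 0.29752633 0.36144536]
```

View pics/b4.png

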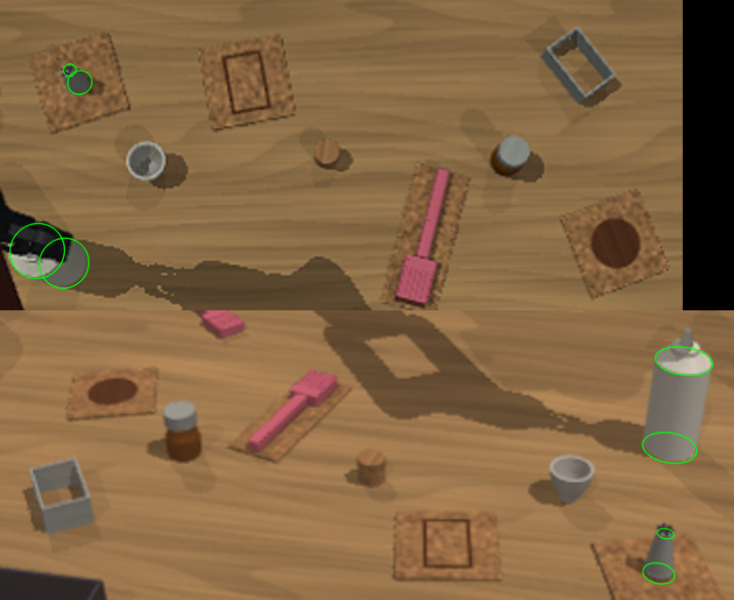

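Request:
jog_arm(
  plan=[
    [1,[0,0.001,-0.04],[0,0,0]],
    [1,[0,0.001,-0.08],[0,0,0]],
    [1,[0,0.001,-0.105],[0,0,0]],
    [1,[0,0.001,-0.1125],[0,0,0]],
    [1,[0,0.001,-0.1125],[0,0,0]],
  ],
)

```text
clock: 12.9
ee_pos: [0.4298, 0.2981, 0.2474]
ee_rot: [-179.9, -0.1, 163.9]
force: [-0.2, -0.1, 0.9]
width: 0.0852
grip_force: 0.0
```

Request:
jog_arm(
  plan=[
    [0.8,[0,0,0],[0,0,0]],
    [0.7,[0,0,0],[0,0,0]],
    [0.6,[0,0,0],[0,0,0]],
    [0.3,[0,0,0],[0,0,0]],
    [0,[0,0,0],[0,0,0]],
    [0,[0,0,0],[0,0,0]],
    [0,[0,0,0],[0,0,0]],
  ],
)

```text
clock: 13.6
ee_pos: [0.4306, 0.299, 0.2512]
ee_rot: [179.8, 0.2, 164.0]
force: [0.5, -0.9, 5.7]
width: 0.0541
grip_force: 63.6
```

Request:
jog_arm(
  plan=[
    [0,[0,0,0.01],[0,0,0]],
    [0,[0,0,0.03],[0,0,0]],
    [0,[0,0,0.06],[0,0,0]],
    [0,[0,0,0.085],[0,0,0]],
    [0,[0,0,0.09],[0,0,0]],
    [0,[0.002,-0.02,0.09],[0,0,0]],
    [0,[0.002,-0.055,0.09],[0,0,0]],
    [0,[0.002,-0.09,0.09],[0,0,0]],
  ],
)

```text
clock: 14.4
ee_pos: [0.4306, 0.2077, 0.3378]
ee_rot: [-179.9, -0.1, 164.1]
force: [0.8, -0.7, 0.5]
width: 0.0545
grip_force: 63.3
```

Request:
jog_arm(
  plan=[
    [0,[0,-0.04,0],[0,0,0]],
    [0,[0,-0.08,0],[0,0,0]],
    [0,[0,-0.12,0],[0,0,0]],
    [0,[0,-0.16,0],[0,0,0]],
    [0,[0,-0.2,0],[0,0,0]],
    [0,[0,-0.24,0],[0,0,0]],
    [0,[0,-0.275,0],[0,0,0]],
    [0,[0,-0.3,0],[0,0,0]],
  ],
)

```text
clock: 15.2
ee_pos: [0.4305, -0.0933, 0.3378]
ee_rot: [-180.0, -0.1, 163.9]
force: [-0.6, 0.1, -0.8]
width: 0.0543
grip_force: 63.3
```

Request:
jog_arm(
  plan=[
    [0,[0.002,-0.03,0],[0,0,0]],
    [0,[0.002,-0.07,0],[0,0,0]],
    [0,[0.004,-0.11,0],[0,0,0]],
    [0,[0.004,-0.15,0],[0,0,0]],
    [0,[0.004,-0.19,0],[0,0,0]],
    [0,[0.004,-0.215,0],[0,0,0]],
    [0,[0.004,-0.225,0],[0,0,0]],
    [0,[0.004,-0.225,0],[0,0,0]],
  ],
)

```text
clock: 16.0
ee_pos: [0.4349, -0.3171, 0.3378]
ee_rot: [179.9, -0.1, 163.9]
force: [-1.0, -0.1, -0.7]
width: 0.0541
grip_force: 63.3
```

Request:
jog_arm(
  plan=[
    [0,[0.001,0,-0.03],[0,0,0]],
    [0,[0.001,0,-0.055],[0,0,0]],
    [0,[0.001,0,-0.07],[0,0,0]],
    [0,[0.001,0,-0.07],[0,0,0]],
    [0,[0.001,0,-0.07],[0,0,0]],
  ],
)

```text
clock: 16.5
ee_pos: [0.4366, -0.3158, 0.2689]
ee_rot: [180.0, -0.0, 164.0]
force: [1.1, -0.3, 0.0]
width: 0.0543
grip_force: 63.3
```

```bash
python3 - <<'E'
from ov import *
print(get_obs()["ee_pos"])
c=camera("scene");u,v,w,h,s=90,120,120,110,5
im=cv2.resize(c["img"][v:v+h,u:u+w],None,fx=s,fy=s,interpolation=cv2.INTER_CUBIC)[:,:,::-1].copy()
for q in (circ(.4368,-.317,.028,.004),circ(.436,-.317,.028,.0195),circ(.436,-.317,.028,.1255)):
    p=((proj(c,q)+.5-[u,v])*s*16).astype(int); cv2.polylines(im,[p.reshape(-1,1,2)],False,(0,255,0),1,cv2.LINE_AA,4)
cv2.imwrite("pics/b5.png",im)
E
```

```text
[ 0.43656658 -0.31583102  0.26885314]
```

View pics/b5.png

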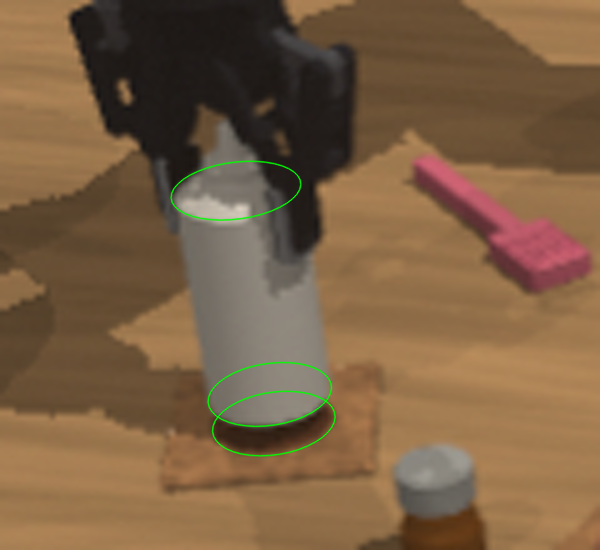

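Request:
jog_arm(
  plan=[
    [0,[0,-0.0005,-0.008],[0,0,0]],
    [0,[0,-0.0005,-0.012],[0,0,0]],
    [0,[0,-0.0005,-0.014],[0,0,0]],
    [0,[0,-0.0005,-0.014],[0,0,0]],
  ],
)

```text
clock: 16.95
ee_pos: [0.4366, -0.3173, 0.2553]
ee_rot: [-180.0, 0.0, 163.9]
force: [-1.1, 0.7, 1.9]
width: 0.0542
grip_force: 63.5
```

Request:
jog_arm(
  plan=[
    [0,[0,0,-0.001],[0,0,0]],
    [0,[0,0,-0.001],[0,0,0]],
  ],
)

```text
clock: 17.15
ee_pos: [0.4368, -0.3174, 0.2553]
ee_rot: [-180.0, 0.1, 164.0]
force: [-0.7, 0.6, 6.9]
width: 0.0542
grip_force: 64.1
```

Request:
jog_arm(
  plan=[
    [0.65,[0,0,0.0005],[0,0,0]],
    [0.75,[0,0,0.0005],[0,0,0]],
    [1,[0,0,0.0005],[0,0,0]],
    [1,[0,0,0.0005],[0,0,0]],
    [1,[0,0,0.03],[0,0,0]],
    [1,[0,0,0.07],[0,0,0]],
    [1,[0,0,0.11],[0,0,0]],
    [1,[0,0,0.12],[0,0,0]],
  ],
)

```text
clock: 17.95
ee_pos: [0.4376, -0.3182, 0.3792]
ee_rot: [-179.7, 0.5, 164.0]
force: [0.2, -1.1, -0.4]
width: 0.0851
grip_force: 0.0
```

Request:
jog_arm(
  plan=[
    [0.85,[0.02,0.004,0],[0,0,-8]],
    [0.85,[0.05,0.009,0],[0,0,-16]],
    [0.85,[0.08,0.014,0],[0,0,-24]],
    [0.85,[0.11,0.018,0],[0,0,-32]],
    [0.85,[0.14,0.023,0],[0,0,-40]],
    [0.85,[0.17,0.028,0],[0,0,-48]],
    [0.85,[0.19,0.032,0],[0,0,-56]],
    [0.85,[0.1975,0.033,0],[0,0,-64]],
  ],
)

```text
clock: 18.75
ee_pos: [0.6354, -0.2831, 0.3719]
ee_rot: [-180.0, -0.1, 99.7]
force: [0.6, 0.5, 0.3]
width: 0.0727
grip_force: 0.0
```

Request:
jog_arm(
  plan=[
    [0.85,[0,0,0],[0,0,-8]],
    [0.85,[0,0,0],[0,0,-16]],
    [0.85,[0,0,0],[0,0,-24]],
    [0.85,[0,0,0],[0,0,-32]],
    [0.85,[0,0,-0.02],[0,0,-40]],
    [0.85,[0,0,-0.05],[0,0,-48]],
    [0.85,[0,0,-0.08],[0,0,-56]],
    [0.85,[0,0,-0.1],[0,0,-61]],
  ],
)

```text
clock: 19.55
ee_pos: [0.6326, -0.2834, 0.2695]
ee_rot: [-179.7, 0.1, 38.7]
force: [-0.0, 0.8, -0.3]
width: 0.0721
grip_force: 0.0
```

Request:
jog_arm(
  plan=[
    [0.85,[0,0,-0.02],[0,0,0]],
    [0.85,[0,0,-0.04],[0,0,0]],
    [0.85,[0,0,-0.04],[0,0,0]],
    [0.85,[0,0,-0.04],[0,0,0]],
  ],
)

```text
clock: 19.95
ee_pos: [0.6334, -0.2838, 0.2324]
ee_rot: [-179.9, 0.1, 39.0]
force: [-0.8, 0.1, 0.5]
width: 0.0726
grip_force: 0.0
```

```bash
python3 - <<'E'
from ov import *
print(get_obs()["ee_pos"],get_obs()["ee_rot"])
overlay("pics/b6.png",[circ(.4368,-.317,.028,.11),circ(.4368,-.317,.028,.004),poly(.6345,-.284,39,rect(.07,.045),.03)])
E
```

```text
[ 0.63337478 -0.28380514  0.23243957] [-1.79863876e+02  5.36175608e-02  3.89609294e+01]
```

View pics/b6.png

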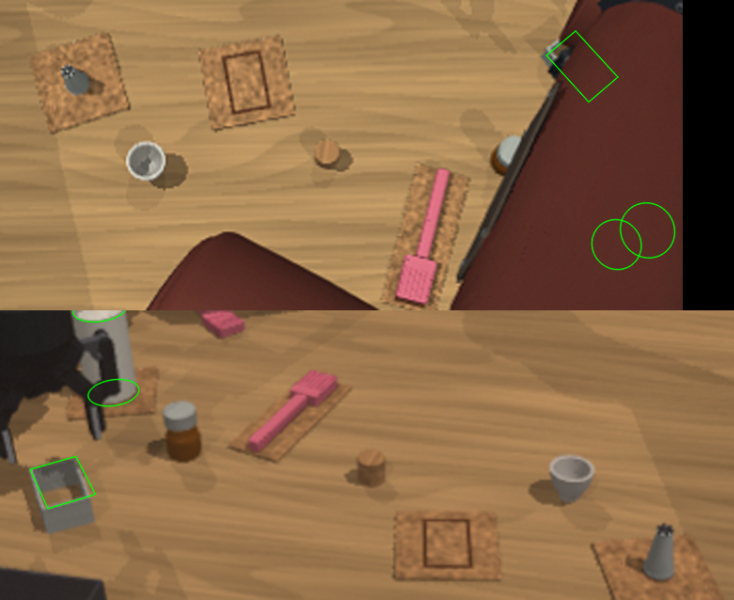

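Request:
jog_arm(
  plan=[
    [0.85,[0.001,0,-0.03],[0,0,0]],
    [0.85,[0.001,0,-0.05],[0,0,0]],
    [0.85,[0.001,0,-0.056],[0,0,0]],
    [0.85,[0.001,0,-0.056],[0,0,0]],
    [0.7,[0.001,0,-0.056],[0,0,0]],
    [0.6,[0.001,0,-0.056],[0,0,0]],
    [0.5,[0.001,0,-0.056],[0,0,0]],
    [0.3,[0.001,0,-0.056],[0,0,0]],
  ],
)

```text
clock: 20.85
ee_pos: [0.6358, -0.2846, 0.1798]
ee_rot: [179.8, -0.1, 39.0]
force: [0.6, -0.4, 3.4]
width: 0.0441
grip_force: 60.3
```

Request:
jog_arm(
  plan=[
    [0,[0,0,0],[0,0,0]],
    [0,[0,0,0],[0,0,0]],
    [0,[0,0,0],[0,0,0]],
  ],
)

```text
clock: 21.15
ee_pos: [0.6358, -0.2846, 0.1797]
ee_rot: [179.8, -0.1, 39.0]
force: [0.4, 0.2, 6.1]
width: 0.0443
grip_force: 60.4
```

Request:
jog_arm(
  plan=[
    [0,[0,0,0.02],[0,0,0]],
    [0,[0,0,0.05],[0,0,0]],
    [0,[0,0,0.08],[0,0,0]],
    [0,[-0.001,0.02,0.08],[0,0,-4]],
    [0,[-0.001,0.05,0.08],[0,0,-8]],
    [0,[-0.001,0.09,0.08],[0,0,-12]],
    [0,[-0.002,0.13,0.08],[0,0,-16]],
    [0,[-0.003,0.17,0.08],[0,0,-20]],
  ],
)

```text
clock: 21.95
ee_pos: [0.6313, -0.1126, 0.2583]
ee_rot: [-180.0, 0.0, 18.8]
force: [0.3, 0.0, -0.9]
width: 0.0445
grip_force: 59.9
```

Request:
jog_arm(
  plan=[
    [0,[-0.003,0.04,0],[0,0,-4]],
    [0,[-0.003,0.08,0],[0,0,-8]],
    [0,[-0.003,0.12,0],[0,0,-9.8]],
    [0,[-0.003,0.16,0],[0,0,-9.8]],
    [0,[-0.003,0.19,0],[0,0,-9.8]],
    [0,[-0.003,0.204,0],[0,0,-9.8]],
    [0,[-0.003,0.204,0],[0,0,-9.8]],
    [0,[-0.003,0.204,0],[0,0,-9.8]],
  ],
)

```text
clock: 22.75
ee_pos: [0.6288, 0.0892, 0.2579]
ee_rot: [179.9, 0.0, 9.2]
force: [0.7, -0.4, -0.6]
width: 0.0446
grip_force: 60.0
```

```bash
python3 - <<'E'
from ov import *
print(get_obs()["ee_pos"],get_obs()["ee_rot"],get_obs()["width"])
c=camera("scene");u,v,w,h,s=250,190,120,110,5
im=cv2.resize(c["img"][v:v+h,u:u+w],None,fx=s,fy=s,interpolation=cv2.INTER_CUBIC)[:,:,::-1].copy()
for q in (poly(.629,.0903,9.2,rect(.07,.045),.004),poly(.629,.0903,9.2,rect(.07,.045),.08),poly(.629,.0903,9.2,rect(.07,.045),.11)):
    p=((proj(c,q)+.5-[u,v])*s*16).astype(int); cv2.polylines(im,[p.reshape(-1,1,2)],False,(0,255,0),1,cv2.LINE_AA,4)
cv2.imwrite("pics/b7.png",im)
E
```

```text
[0.62882142 0.0891821  0.2578717 ] [1.79945609e+02 1.25696432e-02 9.17203199e+00] 0.04456683241632334
```

View pics/b7.png

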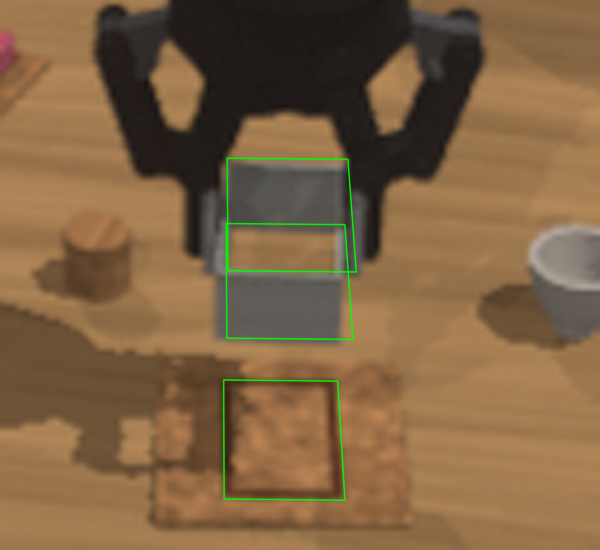

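Request:
jog_arm(
  plan=[
    [0,[0,0.003,-0.03],[0,0,0]],
    [0,[0,0.003,-0.055],[0,0,0]],
    [0,[0,0.003,-0.066],[0,0,0]],
    [0,[0,0.003,-0.068],[0,0,0]],
    [0,[0,0.003,-0.068],[0,0,0]],
  ],
)

```text
clock: 23.3
ee_pos: [0.6292, 0.092, 0.1899]
ee_rot: [180.0, -0.0, 9.1]
force: [0.6, -0.5, -0.5]
width: 0.0444
grip_force: 60.1
```

Request:
jog_arm(
  plan=[
    [0,[0,0,-0.003],[0,0,0]],
    [0,[0,0,-0.005],[0,0,0]],
    [0,[0,0,-0.005],[0,0,0]],
  ],
)

```text
clock: 23.6
ee_pos: [0.6291, 0.093, 0.1853]
ee_rot: [180.0, -0.1, 9.2]
force: [0.0, 0.1, -1.4]
width: 0.0441
grip_force: 60.1
```

Request:
jog_arm(
  plan=[
    [0,[0,0,-0.0015],[0,0,0]],
    [0,[0,0,-0.002],[0,0,0]],
    [0,[0,0,-0.002],[0,0,0]],
  ],
)

```text
clock: 23.9
ee_pos: [0.6292, 0.0931, 0.1837]
ee_rot: [180.0, -0.1, 9.2]
force: [-1.1, 0.6, 5.1]
width: 0.0443
grip_force: 60.6
```

Contact; release and retreat.

Request:
jog_arm(
  plan=[
    [0.55,[0,0,0],[0,0,0]],
    [0.65,[0,0,0],[0,0,0]],
    [0.75,[0,0,0],[0,0,0]],
    [0.75,[0,0,0],[0,0,0]],
    [0.75,[0,0,0.03],[0,0,0]],
    [0.75,[0,0,0.08],[0,0,0]],
    [0.75,[0,0,0.13],[0,0,0]],
    [0.75,[0,0,0.16],[0,0,0]],
  ],
)

```text
clock: 24.7
ee_pos: [0.6299, 0.093, 0.3475]
ee_rot: [180.0, -0.4, 9.2]
force: [0.2, 0.0, 1.1]
width: 0.0642
grip_force: 0.0
```

Request:
jog_arm(
  plan=[
    [0.75,[-0.04,0,0.02],[0,0,0]],
    [0.75,[-0.08,0,0.04],[0,0,0]],
    [0.75,[-0.12,0,0.05],[0,0,0]],
    [0.75,[-0.15,0,0.05],[0,0,0]],
    [0.75,[-0.18,0,0.05],[0,0,0]],
    [0.75,[-0.2,0,0.05],[0,0,0]],
    [0.75,[-0.2,0,0.05],[0,0,0]],
    [0.75,[-0.2,0,0.05],[0,0,0]],
  ],
)

```text
clock: 25.5
ee_pos: [0.4289, 0.093, 0.393]
ee_rot: [180.0, -0.1, 9.2]
force: [0.0, 0.5, -0.3]
width: 0.0638
grip_force: 0.0
```

```bash
python3 - <<'E'
from ov import *
overlay("pics/b8.png",[circ(.4368,-.317,.028,.11),circ(.4368,-.317,.028,.004),poly(.629,.0903,9.2,rect(.07,.045),.034),poly(.4619,-.1097,163.9,BR,.018),circ(.6363,.282,.014,.004),circ(.6363,.282,.007,.05)])
E
```

```text
(no output)
```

View pics/b8.png

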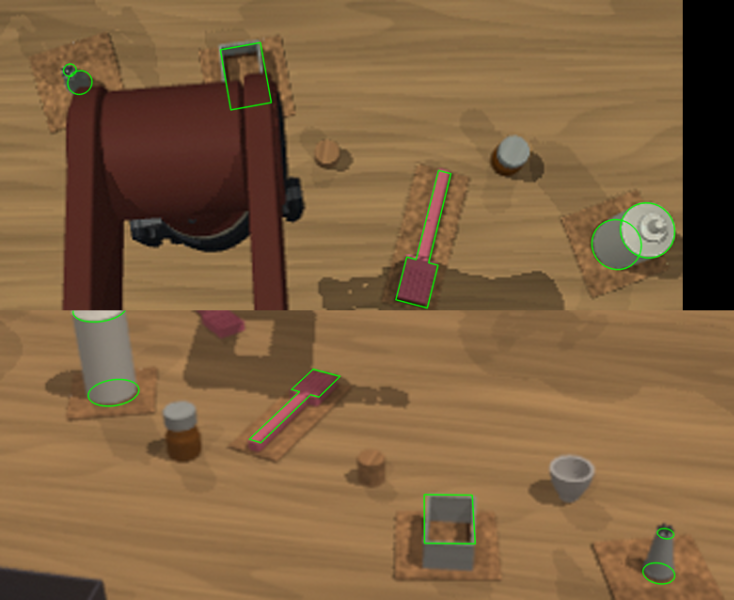

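The overlays show all four items on their outlines to within about 3 mm. The ramekin and jar have not moved.

```bash
python3 -c "
from plant import *
print(finish_job())"
```

```text
the job is handed in; nothing more can be done
None
```

The squeeze bottle, star tip, cutter and brush are each on their matching mat, within about 3 mm by the final camera check; the ramekin and jar were left where they stood, and the job was handed in at about 26 s without returning a verdict.

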